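Lock the pressure calibrator's piston for the hold test

ROBOT

A 7-joint arm with a two-finger parallel gripper is mounted at the origin on the work surface. World frame = base frame: x ahead of the robot, y to its left, z up, the work surface at z = 0. Lengths are in m, angles in rad, forces in N, time in s.
With the tool pointing down it reaches from about 0.425 to 0.925 m from the base axis. Payload 6.8 kg.
Tool frame: the origin (TCP) lies midway between the tips of the shut fingers; the grasp point (between the pads) lies 19 mm behind it; z points along the fingers, y is the direction in which the jaws open and shut (so a half turn about z gives the same grasp; the last joint's range is limited). The gripper opens to 85 mm and grips with 20 to 120 N. Pads are 22 mm wide; open, the fingers measure 114 mm over their backs; the gripper's body (76 mm by 85 mm) begins 54 mm behind the grasp point. The pads swing forward as they close: fully open they stand 13 mm farther back than shut.
Start: joints at [1.233, 0.477, 0.022, 1.555, -0.011, 1.109, -0.083], TCP at [0.154, -0.657, 0.231] pointing down, gripper open.
Joint ranges: [-2.96, 2.96], [-0.34, 2.1], [-1.41, 1.46], [0.24, 2.44], [-1.37, 4.51], [0.17, 1.92], [-2.96, 2.96]. Speed limits (rad/s): [2.39, 2.39, 3.14, 3.14, 3.14, 3.14, 3.14].

INTERFACE

Orientations are given as a unit quaternion [w, x, y, z].
In Python, from station import * gives the robot as it stands. The module is installed in compiled form; this text tells all that it offers.
- The arm moves only by the tool jog_arm, never from a script. Its arguments are lists of equal length, an entry for each row: "dp": the shift along the tool's x, y, z in units of 25 mm (1.0 is 25 mm), a list of three; "angular": the turn, a rotation vector about the tool's x, y, z in units of 5 degrees (1.0 is 5 degrees), a list of three; "claw": the finger opening in mm, from 0 to 85.4. A call has exactly 5 rows; each row is the pose to reach, as a shift and turn from the pose commanded when the call began, along the tool's axes at that moment; what a row does not reach only later rows make up. A row lasts 1/10 s, in which the tool goes at most 50 mm and 8.59 degrees, less where a joint would pass 70% of its speed; a pose out of reach is approached as far as the arm can. A call with a gripper value outside its range is refused whole. The fingers move at their own pace and stop on an object; "grip_force" is the grip in N (left out, the last holds). Time passes only in rows, so rows that repeat a pose let the fingers close, or fill a call up. It gives the time, the measured TCP pose, the force and the opening at its end, in the units of the state.
- get_obs(): the state, without advancing time (a new reading comes with each control period).
- read_camera(name): name is "side" or "top" or "wrist"; returns a dict with "pixels" (400x640x3 uint8, blue, green, red), "camera_matrix" (3x3 intrinsics, pixels), "rvec" (rotation vector, rad) and "tvec" (3), from world to camera coordinates, as OpenCV has them. Camera axes: x right, y down, z forward; pixel columns grow to the right and rows downward; lengths in m; the calibration is good to about 2 mm. A picture is of the moment at which its call begins. There is no depth.
- hand_in(): hands the job in, once; it reports no verdict.
The state is a dict: "t": time; "q": joint angles; "joint_vel": joint speeds; "joint_torque": joint torques, N m; "eef_pos": TCP position; "tool_rot": TCP orientation; "contact_force": force on the tool from outside, world axes, zero at the start; "torque": the same for the moment, N m; "gripper_width": opening from 0.0 (shut) to 1.0 (fully open).
Only numpy, scipy, OpenCV 4.12 (cv2) and the standard library are available. Lean on these libraries where they do the work, as an engineer would, in place of code of your own. Each camera call takes 0.05 s, during which the arm holds its last target.

TASK

Get the pressure calibrator ready for its hold test. Pick up the steel H-shaped keeper plate by its square tab, lower it level into the calibrator's channel so that its four ears pass between the lips and it pushes the spring piston down into the block, then slide it under the lips towards the gauge, fully home against the stop, and let go so that it stays there and keeps the piston down. Leave the plain rectangular cover, the tape roll, the jar and the marker where they are.

Things in the scene. Friction and masses are not known exactly. Their poses are not given: they have to be found in the camera images.
- keeper: Loose steel H-shaped plate, about 120 g, 6 mm thick, flat on the table. Origin: centre of underside; z up. Spine 60 (x) by 22 (y) mm; two crossbars 14 mm long in x, centred at x = +21 and -21 mm, 46 mm across in y (ends = four ears). Same after a half turn; goes in either way round. It lies in one of three places shared with cover and tape roll, x axis within 1.2 rad of world x.
- tab_top (a point): Centre of the top of the keeper's square aluminium tab, the part to grip: 16 by 16 mm in plan, sides along the keeper's x and y, standing over the middle of the plate from 6 to 46 mm above its underside. This point is 46 mm above the keeper's origin.
- calibrator: Fixed aluminium block 100 (x) by 74 (y) mm on a 6 mm high foot 124 by 94 mm. Origin: centre of underside, on the table; x points to stop and gauge. Open-topped channel along x: floor 34 mm above the table, side walls 47 mm high and 52 mm apart, open at -x, closed at +x by the stop (face at x = 42 mm). Round face-up gauge, 42 mm across, 35 mm high, centred at x = 86 mm.
- lips (a point): Point midway between the four lips, at their underside: 42 mm above the table, 8 mm above the channel floor, at x = 12 mm, y = 0 of the calibrator, its axes. Lips are 5 mm thick (tops 47 mm above the table) and reach in from the side walls to y = +15 and -15 mm. From this point one pair spans x = -29 to -13 mm, the other x = 13 to 29 mm. Ears go down only between and before them.
- entry (a point): Point 2 mm above the channel floor (36 mm above the table), at x = -9 mm, y = 0 of the calibrator; its axes. With the keeper's origin over or at this point and the x axes parallel (either way round) the ears clear the lips by 6 mm fore and aft and the side walls by 3 mm, and the keeper can move straight down and up.
- home (a point): Point 2 mm above the channel floor (36 mm above the table), at x = 12 mm, y = 0 of the calibrator, 21 mm in +x from the entry point; its axes. The keeper's origin is here when fully home: its end against the stop, its ears under the lips, pressed up against them by the piston.
- piston (a joint): Spring piston in the channel floor, in m: 0 = fully up, 0.013 = fully down. The spring takes about 4 N at 0 and 8 N at 0.010 and always pushes it up again. Held down by a keeper at home under the lips it reads about 0.010.
- piston_top (a point): Centre of the piston's flat round top, 14 mm across, at x = 1.5 mm, y = 0 of the calibrator; 12 mm above the channel floor (46 mm above the table) when fully up, and 2 mm above the floor when trapped. The keeper's spine covers it both at the entry point and at home.
- blank_cover: Loose plain steel rectangle 64 by 46 by 6 mm with a round knob 18 mm across, 32 mm high overall: not the keeper, leave alone. Origin: centre of its underside.
- tape_roll: Loose roll of white tape lying flat, 56 mm across, 22 mm high: leave alone. Origin: centre of its underside.
- jar: Loose white jar, 48 mm across, 55 mm high, standing beyond the keeper places and the calibrator: leave alone. Origin: centre of its underside.
- marker: Loose white marker pen lying on the table, 120 mm long, 12 mm thick, towards the keyboard: leave alone. Origin: on its underside, at mid-length.
Not all that is in view belongs to the job. Leave any red or turquoise look-alike of the calibrator alone.

How it is judged:
On the way, in this order (a step that is already met when the one before it is completed fails the run):
1. the keeper is lifted from the table (height (world z) of keeper above 0.025 m), for 0.1 s.
2. the keeper, level at the entry point, has pushed the piston down below the lips (value of joint piston above 0.008 m and horizontal distance between keeper and entry below 0.01 m and angle between keeper's own z axis and vertical below 0.15 rad), for 0.05 s.
At the end, for the whole second after the job is handed in: The keeper is at rest and released in the channel under the lips, level within 0.1 rad and in line within 0.15 rad, its origin within 4 mm short of the home point along the channel (not more than 3 mm past), 5 mm across and 4 mm in height, and the piston is held at least 7.5 mm down (value of joint piston above 0.0075 m and x of keeper in the frame of home between -0.004 and 0.003 m and y of keeper in the frame of home between -0.005 and 0.005 m and z of keeper in the frame of home between -0.004 and 0.004 m and angle between keeper's own z axis and vertical below 0.1 rad and angle between the x axis of keeper and the x axis of home, either way round below 0.15 rad and linear speed of keeper below 0.02 m/s); the robot touches nothing.
It fails at once if the plain cover moved more than 30 mm (distance of blank_cover from where it was at the start of the episode above 0.03 m).
It fails at once if the tape roll moved more than 30 mm (distance of tape_roll from where it was at the start of the episode above 0.03 m).
It fails at once if the jar moved more than 30 mm (distance of jar from where it was at the start of the episode above 0.03 m).
It fails at once if the marker moved more than 30 mm (distance of marker from where it was at the start of the episode above 0.03 m).
It also fails if it takes over 42 s, if anything falls off the work surface, if the arm or the gripper's body presses on something with over 40 N, if the wrist force passes 120 N, or if a joint passes its speed limit or range.

## Working session

There is one attempt and no reset: what is moved stays moved. The work goes in short steps, Python scripts to look and compute and a tool call to move; the robot and the scene stay as the last step left them, time stands still between calls to the robot, and variables do not carry over. Pictures are saved under pics/ and viewed, and the job is handed in when it is done.

Besides the shell and the picture viewer there is one more tool, called after "Request:" as name(argument=value, ...) on one line, values as JSON. jog_arm: Moves the arm, as the interface text tells. Its arguments: {"type":"object","properties":{"dp":{"type":"array","items":{"type":"array","items":{"type":"number"}}},"angular":{"type":"array","items":{"type":"array","items":{"type":"number"}}},"claw":{"type":"array","items":{"type":"number"}},"grip_force":{"type":"number"}},"required":["dp","angular","claw"]}

```bash
mkdir -p pics
cat > h.py <<'E'
from station import *
import numpy as np, cv2
from scipy.spatial.transform import Rotation as R
def ray(c,uv):
    K=c["camera_matrix"];Rm=cv2.Rodrigues(np.array(c["rvec"],float))[0];t=np.array(c["tvec"],float).reshape(3)
    C=-Rm.T@t; d=Rm.T@np.linalg.inv(K)@np.array([uv[0],uv[1],1.0]); return C,d/np.linalg.norm(d)
def plane(c,uv,z):
    C,d=ray(c,uv); return C+d*(z-C[2])/d[2]
def proj(c,P):
    return cv2.projectPoints(np.array(P,float).reshape(-1,1,3),np.array(c["rvec"],float),np.array(c["tvec"],float),np.array(c["camera_matrix"],float),None)[0].reshape(-1,2)
E
python3 - <<'E'
from h import *
import pickle
o=get_obs();print({k:np.round(v,3) for k,v in o.items()})
for n in("side","top","wrist"):
    c=read_camera(n);cv2.imwrite(f"pics/{n}0.png",c["pixels"]);pickle.dump(c,open(f"{n}0.pkl","wb"))
    Rm=cv2.Rodrigues(np.array(c["rvec"],float))[0];print(n,np.round(-Rm.T@np.array(c["tvec"]).reshape(3),3),np.round(Rm,2).tolist())
E
```

```text
{'t': np.float64(0.0), 'q': array([ 1.233,  0.478,  0.022,  1.556, -0.011,  1.109, -0.083]), 'joint_vel': array([-0.001, -0.   ,  0.   , -0.001,  0.001,  0.001,  0.002]), 'joint_torque': array([ 0.0000e+00, -5.9645e+01,  1.6080e+00, -2.8120e+01,  1.3000e-02,
        9.0000e-03, -0.0000e+00]), 'eef_pos': array([ 0.154, -0.657,  0.23 ]), 'tool_rot': array([-0.001,  0.993,  0.115, -0.   ]), 'contact_force': array([-0.644,  0.453, -0.472]), 'torque': array([ 0.001,  0.03 , -0.009]), 'gripper_width': np.float64(0.998)}
side [0.352 0.914 0.72 ] [[-0.97, -0.24, 0.02], [-0.15, 0.56, -0.81], [0.18, -0.79, -0.58]]
top [0.448 0.015 1.146] [[-0.02, -1.0, -0.02], [-1.0, 0.02, -0.08], [0.08, 0.02, -1.0]]
wrist [ 0.228 -0.64   0.373] [[0.23, -0.97, 0.0], [-0.93, -0.22, 0.3], [-0.29, -0.07, -0.95]]
```

View pics/top0.png

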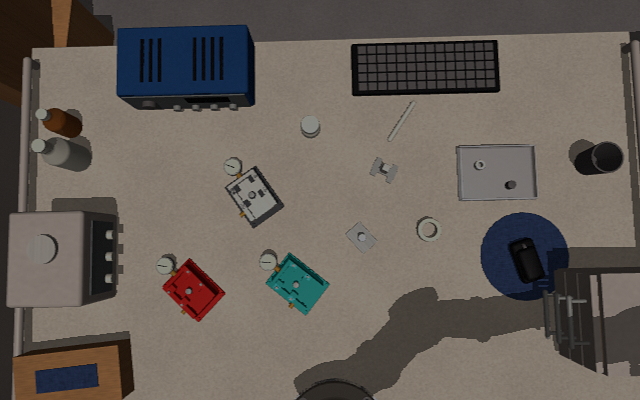

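View pics/side0.png

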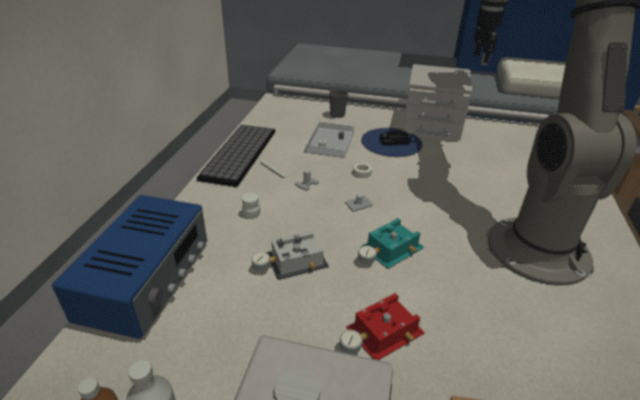

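View pics/wrist0.png

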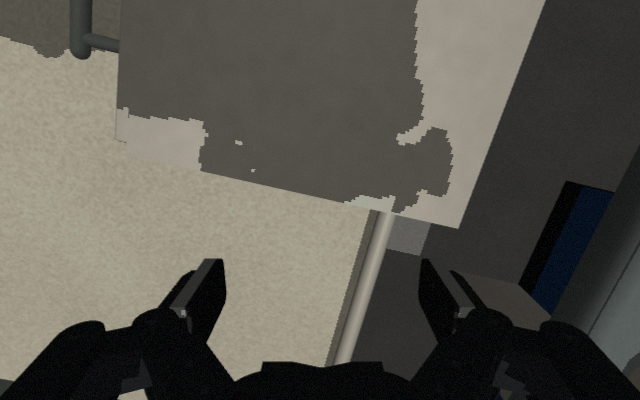

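Candidates for the keeper, in the top view: the H-plate with a square tab at (384,169), the rectangle with a round knob (cover) at (361,237), the tape roll at (428,229), and tray items at (480,165) and (510,185). Candidates for the calibrator: grey at (253,196), red at (193,290), turquoise at (297,284). By the description I choose the H-plate and the grey block, and will check both in a close crop.

Run:
```python
from h import *
import pickle
c=pickle.load(open("top0.pkl","rb"));im=c["pixels"]
a=cv2.resize(im[135:235,200:300],(400,400),interpolation=cv2.INTER_CUBIC)
b=cv2.resize(im[135:205,345:415],(400,400),interpolation=cv2.INTER_CUBIC)
cv2.imwrite("pics/crop1.png",np.hstack([a,b]))
s=pickle.load(open("side0.pkl","rb"))["pixels"]
a=cv2.resize(s[225:285,245:335],(600,400),interpolation=cv2.INTER_CUBIC)
b=cv2.resize(s[165:195,290:325],(200,171),interpolation=cv2.INTER_CUBIC)
cv2.imwrite("pics/crop2.png",np.hstack([a,np.vstack([b,np.zeros((229,200,3),np.uint8)])]))
for n,uv,z in(("keeper tab",(385,168),.046),("cal",(253,196),.047),("jar",(310,126),.05),("marker",(401,120),.01),("cover",(361,237),.01),("tape",(428,229),.02),("gauge",(233,166),.035)):
    print(n,np.round(plane(c,uv,z),3))
```

```text
keeper tab [ 0.612 -0.13   0.046]
cal [0.552 0.181 0.047]
jar [0.715 0.044 0.05 ]
marker [ 0.734 -0.177  0.01 ]
cover [ 0.452 -0.072  0.01 ]
tape [ 0.468 -0.23   0.02 ]
gauge [0.626 0.23  0.035]
```

View pics/crop1.png

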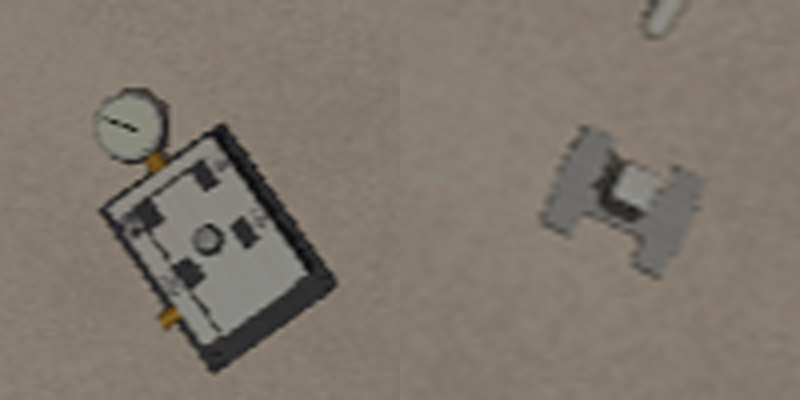

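View pics/crop2.png

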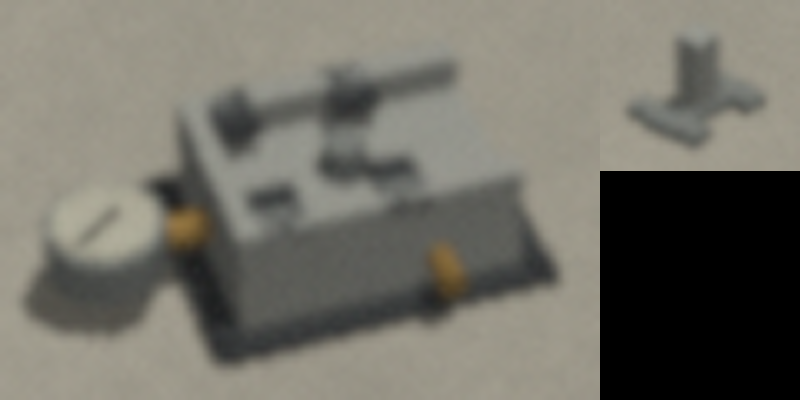

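Both are confirmed: in the crop, the plate at (384,169) has an H outline, four ears and a square tab. The grey block has four lips, a piston at (252,195) and a gauge at (233,166). I start moving towards the keeper.

```bash
cat >> h.py <<'E'
def toolR(o=None):
    o=o or get_obs();q=o["tool_rot"];return R.from_quat([q[1],q[2],q[3],q[0]])
def need(P,yaw=None,o=None):
    """dp units and angular units to go to P (TCP) with jaw(y) axis at yaw, pointing straight down"""
    o=o or get_obs();r=toolR(o);d=r.inv().apply(np.array(P)-o["eef_pos"])/.025
    if yaw is None: a=np.zeros(3)
    else:
        y=np.array([np.cos(yaw),np.sin(yaw),0]);z=np.array([0,0,-1.]);x=np.cross(y,z)
        a=np.degrees((r.inv()*R.from_matrix(np.c_[x,y,z])).as_rotvec())/5
    Y=r.apply([0,1,0]);print("t",round(float(o["t"]),2),"pos",np.round(o["eef_pos"],4),"jawyaw",round(float(np.arctan2(Y[1],Y[0])),3),"dp",np.round(d,2),"ang",np.round(a,2),"F",np.round(o["contact_force"],1),"w",round(float(o["gripper_width"])*85.4,1),"q",np.round(o["q"],2))
E
python3 - <<'E'
from h import *
import pickle
c=pickle.load(open("top0.pkl","rb"));im=c["pixels"].astype(int)
# saturation-based mask: grey metal vs beige table
sub=im[145:195,360:410]; sat=sub.max(2)-sub.min(2)
m=((sat<12)).astype(np.uint8)
n,l,st,ce=cv2.connectedComponentsWithStats(m);k=1+st[1:,4].argmax();print(st[k],ce[k]+[360,145])
pts=np.argwhere(l==k)[:,::-1]+[360,145]
print(cv2.minAreaRect(pts.astype(np.float32)))
box=cv2.boxPoints(cv2.minAreaRect(pts.astype(np.float32)));W=np.array([plane(c,p,.006)for p in box]);print(np.round(W,3),[np.linalg.norm(W[i]-W[i-1]).round(4) for i in range(4)])
need([.61,-.13,.2],1.19)
E
```

```text
[ 10  12  28  26 343] [383.60349854 169.51311953]
((383.6296081542969, 169.79379272460938), (24.164884567260742, 18.425724029541016), 25.016895294189453)
[[ 0.606 -0.095  0.006]
 [ 0.647 -0.116  0.006]
 [ 0.621 -0.168  0.006]
 [ 0.58  -0.148  0.006]] [np.float64(0.0584), np.float64(0.0453), np.float64(0.0585), np.float64(0.0451)]
t 0.15 pos [ 0.1537 -0.6568  0.2305] jawyaw -1.341 dp [ 22.57 -16.36   1.24] ang [-1.0e-02 -2.0e-02 -2.9e+01] F [-1.4  0.1 -0.2] w 85.5 q [ 1.23  0.48  0.02  1.56 -0.01  1.11 -0.08]
```

Request:
jog_arm(dp=[[1.5,-1.1,0],[3,-2.2,0],[4.5,-3.3,0],[6,-4.4,0],[7.5,-5.5,0]], angular=[[0,0,-1.6],[0,0,-3.2],[0,0,-4.8],[0,0,-6.4],[0,0,-8]], claw=[85,85,85,85,85])

```text
t: 0.65
eef_pos: [0.3058, -0.479, 0.2312]
tool_rot: [-0.0, 0.893, 0.45, -0.0]
contact_force: [1.4, 0.0, -0.2]
gripper_width: 0.992
```

```bash
python3 -c "
from h import *
need([.61,-.13,.2],1.19)"
```

```text
t 0.65 pos [ 0.3058 -0.479   0.2312] jawyaw -0.637 dp [18.46  1.47  1.25] ang [ -0.    -0.   -20.94] F [ 1.4  0.  -0.2] w 84.8 q [ 1.06  0.31 -0.2   1.8   0.07  1.03  0.19]
```

Request:
jog_arm(dp=[[1.7,0.1,0.1],[3.4,0.3,0.2],[5.1,0.4,0.4],[6.8,0.6,0.5],[8.5,0.7,0.6]], angular=[[0,0,-1.6],[0,0,-3.2],[0,0,-4.8],[0,0,-6.4],[0,0,-8]], claw=[85,85,85,85,85])

```text
t: 1.15
eef_pos: [0.4473, -0.3198, 0.2161]
tool_rot: [0.0, 0.685, 0.728, -0.0]
contact_force: [1.3, -0.9, 0.9]
gripper_width: 0.997
```

```bash
python3 -c "
from h import *
need([.612,-.13,.2],1.115)"
```

```text
t 1.15 pos [ 0.4473 -0.3198  0.2161] jawyaw 0.061 dp [7.18 7.04 0.64] ang [ -0.     0.   -12.08] F [ 1.3 -0.9  0.9] w 85.1 q [ 0.85  0.32 -0.42  1.85  0.15  1.    0.43]
```

Request:
jog_arm(dp=[[1.4,1.4,0.1],[2.8,2.8,0.2],[4.2,4.2,0.4],[5.7,5.6,0.5],[7.2,7.0,0.6]], angular=[[0,0,-1.6],[0,0,-3.2],[0,0,-4.8],[0,0,-6.4],[0,0,-8]], claw=[85,85,85,85,85])

```text
t: 1.65
eef_pos: [0.6103, -0.1324, 0.2011]
tool_rot: [-0.0, 0.395, 0.919, -0.0]
contact_force: [0.6, -0.7, 0.3]
gripper_width: 0.994
```

Request:
jog_arm(dp=[[0,0,0],[0,0,0],[0,0,0],[0,0,0],[0,0,0]], angular=[[0,0,-1.6],[0,0,-3.2],[0,0,-4.1],[0,0,-4.1],[0,0,-4.1]], claw=[85,85,85,85,85])

```text
t: 2.15
eef_pos: [0.6093, -0.134, 0.2012]
tool_rot: [-0.0, 0.229, 0.973, 0.0]
contact_force: [-0.0, 0.1, 0.6]
gripper_width: 0.992
```

```bash
python3 -c "
from h import *
import pickle
need([.612,-.13,.2],1.115)
c=read_camera('wrist');cv2.imwrite('pics/wrist1.png',c['pixels']);pickle.dump((c,get_obs()),open('wrist1.pkl','wb'))"
```

```text
t 2.15 pos [ 0.6093 -0.134   0.2012] jawyaw 1.109 dp [-0.03  0.19  0.05] ang [-0.   -0.01 -0.07] F [-0.   0.1  0.6] w 84.7 q [ 0.61  0.51 -0.68  1.68  0.35  1.08  0.93]
```

View pics/wrist1.png

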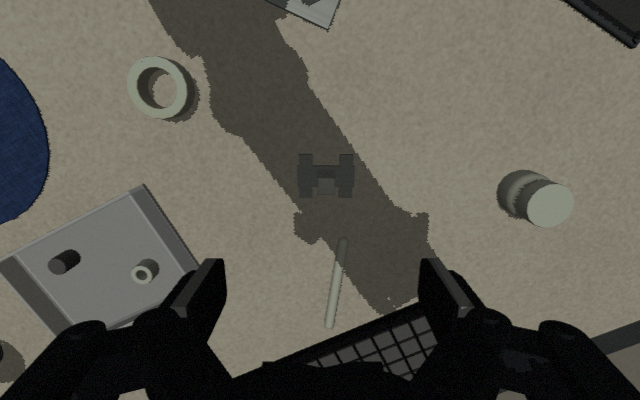

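The H-plate is centred at (325,177), well aligned with the jaws. I'll measure it more finely.

Run:
```python
from h import *
import pickle
c,o=pickle.load(open("wrist1.pkl","rb"));im=c["pixels"]
cr=im[140:210,285:365];g=cv2.cvtColor(cr,cv2.COLOR_BGR2GRAY)
print(np.percentile(g,[1,5,10,20,40,60,80]))
big=cv2.resize(cr,(800,700//1),interpolation=cv2.INTER_CUBIC)[:600];big=cv2.convertScaleAbs(big,alpha=2.5);cv2.imwrite("pics/k1.png",big)
sat=cr.astype(int).max(2)-cr.min(2)
m=((sat<6)|(g<45)).astype(np.uint8)
cv2.imwrite("pics/k1m.png",cv2.resize(m*255,(640,560),interpolation=0))
```

```text
[44. 50. 52. 53. 65. 67. 69.]
```

View pics/k1.png

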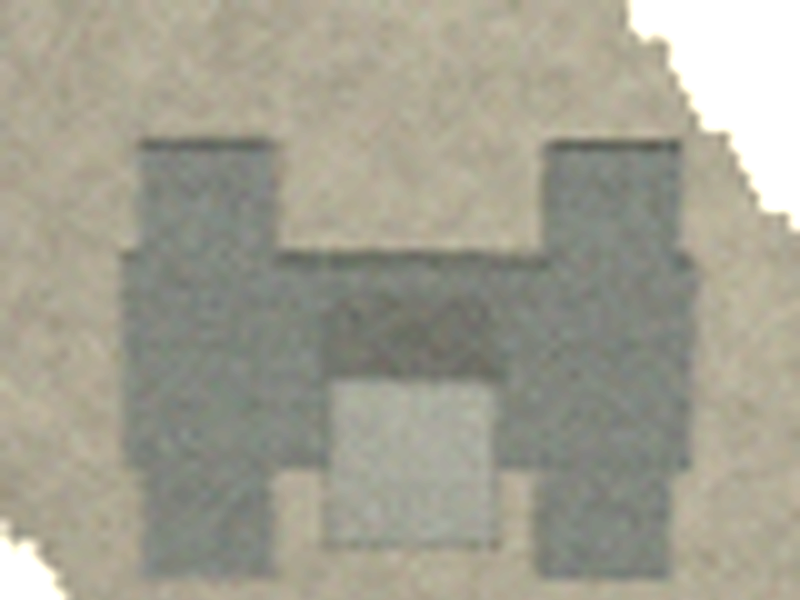

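View pics/k1m.png

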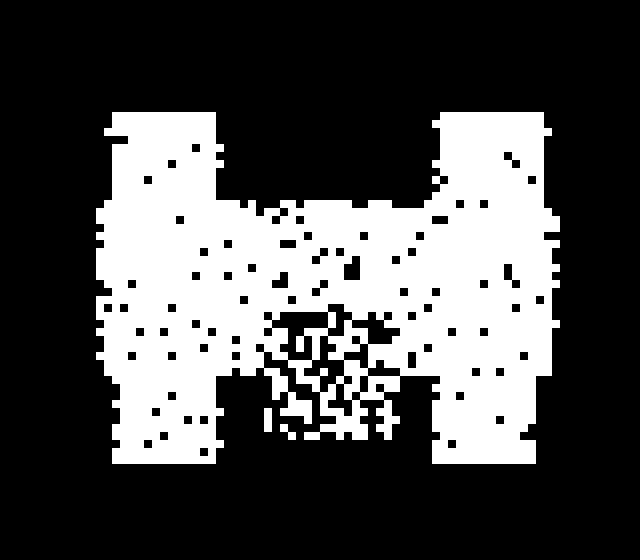

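Run:
```python
from h import *
import pickle
c,o=pickle.load(open("wrist1.pkl","rb"))
f=lambda x,y:(285+x/10-.5,140+y/10-.5)
tab=[plane(c,f(*p),.046) for p in((330,380),(497,378),(497,545),(323,545))]
pl=[plane(c,f(*p),.006) for p in((138,150),(682,150),(669,577),(143,577))]
sp=[plane(c,f(*p),.006) for p in((123,360),(692,360))]
for n,a in(("tab",tab),("plate",pl)):
    a=np.array(a);print(n,a.mean(0).round(4),[np.linalg.norm(a[i]-a[i-1]).round(4) for i in range(4)],"yaw",[np.arctan2(*(a[j]-a[i])[[1,0]]).round(3) for i,j in((0,1),(3,2))])
print(np.linalg.norm(sp[1]-sp[0]), np.mean(sp,0), np.arctan2(*(sp[1]-sp[0])[[1,0]]))
need([.612,-.13,.2],1.115,o)
```

```text
tab [ 0.6142 -0.133   0.046 ] [np.float64(0.0158), np.float64(0.0153), np.float64(0.016), np.float64(0.0162)] yaw [np.float64(1.122), np.float64(1.11)]
plate [ 0.6145 -0.1332  0.006 ] [np.float64(0.0456), np.float64(0.0555), np.float64(0.0455), np.float64(0.0558)] yaw [np.float64(1.11), np.float64(1.11)]
0.05920907100840179 [ 0.61373967 -0.13292441  0.006     ] 1.1101475604714783
t 2.2 pos [ 0.6093 -0.134   0.2013] jawyaw 1.109 dp [-0.02  0.19  0.05] ang [-0.   -0.   -0.07] F [-0.1 -0.9 -0.2] w 85.0 q [ 0.61  0.51 -0.68  1.68  0.35  1.08  0.94]
```

Tab and plate agree with their known sizes (16 mm, 56 × 46 mm) and with each other: keeper at (0.614, -0.133), yaw 1.11. Now the descent, with TCP going to z about 0.017.

```bash
python3 -c "
from h import *
need([.6143,-.1332,.017],1.11)"
```

```text
t 2.2 pos [ 0.6093 -0.134   0.2013] jawyaw 1.109 dp [-0.17  0.12  7.37] ang [-0.   -0.   -0.01] F [-0.1 -0.9 -0.2] w 85.0 q [ 0.61  0.51 -0.68  1.68  0.35  1.08  0.94]
```

Request:
jog_arm(dp=[[-0.17,0.12,1.2],[-0.17,0.12,2.6],[-0.17,0.12,4.0],[-0.17,0.12,5.2],[-0.17,0.12,5.6]], angular=[[0,0,0],[0,0,0],[0,0,0],[0,0,0],[0,0,0]], claw=[60,60,60,60,60])

```text
t: 2.7
eef_pos: [0.6124, -0.133, 0.0583]
tool_rot: [-0.003, 0.228, 0.974, -0.0]
contact_force: [-0.9, -0.7, 0.1]
gripper_width: 0.702
```

```bash
python3 -c "
from h import *
need([.6143,-.1332,.017],1.11)"
```

```text
t 2.7 pos [ 0.6124 -0.133   0.0583] jawyaw 1.11 dp [-0.08  0.03  1.65] ang [-0.02 -0.05 -0.  ] F [-0.9 -0.7  0.1] w 59.9 q [ 0.54  0.68 -0.59  1.77  0.48  0.85  0.83]
```

Request:
jog_arm(dp=[[0,0,0.8],[0,0,1.6],[-0.04,0,1.7],[-0.04,0,1.7],[-0.04,0,1.7]], angular=[[0,0,0],[0,0,0],[0,0,0],[0,0,0],[0,0,0]], claw=[50,50,50,50,50])

```text
t: 3.2
eef_pos: [0.6167, -0.1335, 0.0205]
tool_rot: [0.001, 0.228, 0.974, 0.0]
contact_force: [0.5, 0.2, 0.7]
gripper_width: 0.585
```

```bash
python3 -c "
from h import *
need([.6143,-.1332,.017],1.11)
c=read_camera('wrist');cv2.imwrite('pics/wrist2.png',c['pixels'])"
```

```text
t 3.2 pos [ 0.6167 -0.1335  0.0205] jawyaw 1.111 dp [ 0.09 -0.03  0.14] ang [0.01 0.02 0.01] F [0.5 0.2 0.7] w 49.9 q [ 0.52  0.73 -0.56  1.78  0.53  0.79  0.8 ]
```

View pics/wrist2.png

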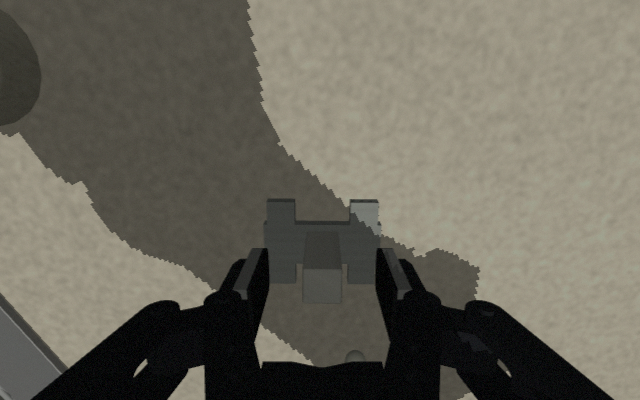

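The tab at (322,283) sits between the fingers, slightly off centre across the pads. A small correction, then close.

Request:
jog_arm(dp=[[0.08,0,0.12],[0.08,0,0.12],[0.08,0,0.12],[0.08,0,0.12],[0.08,0,0.12]], angular=[[0,0,0],[0,0,0],[0,0,0],[0,0,0],[0,0,0]], claw=[50,40,25,10,10], grip_force=60)

```text
t: 3.75
eef_pos: [0.614, -0.1325, 0.0163]
tool_rot: [0.0, 0.228, 0.974, 0.0]
contact_force: [-0.4, -0.6, 3.3]
gripper_width: 0.176
```

Request:
jog_arm(dp=[[0,0,0],[0,0,0],[0,0,0],[0,0,0],[0,0,0]], angular=[[0,0,0],[0,0,0],[0,0,0],[0,0,0],[0,0,0]], claw=[10,10,10,10,10])

```text
t: 4.25
eef_pos: [0.614, -0.1326, 0.0163]
tool_rot: [0.0, 0.228, 0.974, -0.0]
contact_force: [-0.4, 0.4, 5.4]
gripper_width: 0.176
```

```bash
python3 -c "
from h import *
need([.6143,-.1332,.017],1.11)"
```

```text
t 4.25 pos [ 0.614  -0.1326  0.0163] jawyaw 1.111 dp [-0.02 -0.02 -0.03] ang [0.   0.01 0.01] F [-0.4  0.4  5.4] w 15.1 q [ 0.52  0.73 -0.56  1.78  0.53  0.78  0.8 ]
```

Gripped (15 mm opening). Lifting.

Request:
jog_arm(dp=[[0,0,-0.6],[0,0,-1.6],[0,0,-3],[0,0,-4.4],[0,0,-5.6]], angular=[[0,0,0],[0,0,0],[0,0,0],[0,0,0],[0,0,0]], claw=[10,10,10,10,10])

```text
t: 4.75
eef_pos: [0.6135, -0.1323, 0.1581]
tool_rot: [0.0, 0.228, 0.974, 0.0]
contact_force: [1.2, -0.9, -1.6]
gripper_width: 0.179
```

```bash
python3 -c "
from h import *
need([.59,.122,.18],.58)"
```

```text
t 4.75 pos [ 0.6135 -0.1323  0.1581] jawyaw 1.112 dp [ 5.35  8.7  -0.88] ang [0.   0.   6.09] F [ 1.2 -0.9 -1.6] w 15.3 q [ 0.59  0.56 -0.66  1.71  0.39  1.01  0.9 ]
```

Request:
jog_arm(dp=[[0.4,0.7,-0.1],[1.1,1.7,-0.2],[1.9,3.1,-0.3],[2.7,4.5,-0.5],[3.5,5.8,-0.6]], angular=[[0,0,0.6],[0,0,1.4],[0,0,2.4],[0,0,3.4],[0,0,4.4]], claw=[10,10,10,10,10])

```text
t: 5.25
eef_pos: [0.5991, 0.0381, 0.1717]
tool_rot: [-0.0, 0.411, 0.912, 0.0]
contact_force: [-0.2, 0.9, -1.4]
gripper_width: 0.173
```

```bash
python3 -c "
from h import *
need([.59,.122,.18],.58)"
```

```text
t 5.25 pos [0.5991 0.0381 0.1717] jawyaw 0.724 dp [ 2.76  1.95 -0.33] ang [ 0.   -0.    1.65] F [-0.2  0.9 -1.4] w 14.8 q [ 0.3   0.49 -0.61  1.77  0.33  0.99  0.28]
```

Request:
jog_arm(dp=[[1.0,0.7,-0.1],[1.9,1.4,-0.2],[2.5,1.8,-0.3],[2.7,1.9,-0.3],[2.7,1.9,-0.3]], angular=[[0,0,0.6],[0,0,1.2],[0,0,1.6],[0,0,1.65],[0,0,1.65]], claw=[10,10,10,10,10])

```text
t: 5.75
eef_pos: [0.5897, 0.1187, 0.1786]
tool_rot: [-0.0, 0.473, 0.881, -0.0]
contact_force: [-0.2, 1.1, -1.2]
gripper_width: 0.176
```

```bash
python3 -c "
from h import *
import pickle
need([.59,.122,.18],.58)
c=read_camera('wrist');cv2.imwrite('pics/wrist3.png',c['pixels']);pickle.dump((c,get_obs()),open('wrist3.pkl','wb'))"
```

```text
t 5.75 pos [0.5897 0.1187 0.1786] jawyaw 0.586 dp [ 0.1   0.08 -0.06] ang [-0.01 -0.    0.06] F [-0.2  1.1 -1.2] w 15.1 q [ 0.15  0.48 -0.6   1.76  0.31  1.    0.02]
```

View pics/wrist3.png

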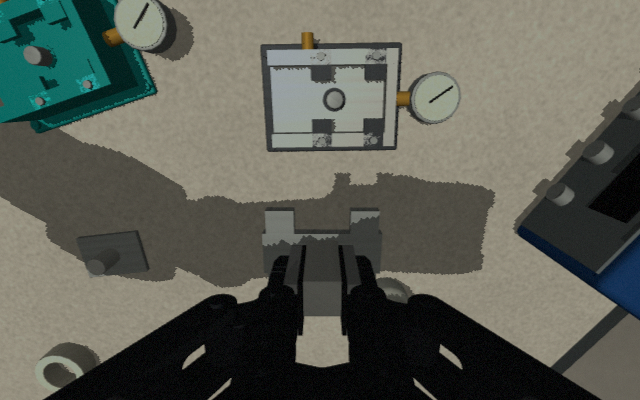

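The view shows the grey calibrator at (333,98), its gauge at (435,98) to the right (tool +y), and the held keeper at (322,240).

Run:
```python
from h import *
import pickle
c,o=pickle.load(open("wrist3.pkl","rb"));im=c["pixels"]
cv2.imwrite("pics/c3.png",cv2.convertScaleAbs(cv2.resize(im[35:155,255:415],(800,600),interpolation=cv2.INTER_CUBIC),alpha=1.1))
cv2.imwrite("pics/k3.png",cv2.convertScaleAbs(cv2.resize(im[195:315,245:405],(800,600),interpolation=cv2.INTER_CUBIC),alpha=1.8))
```

```text
(no output)
```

View pics/c3.png

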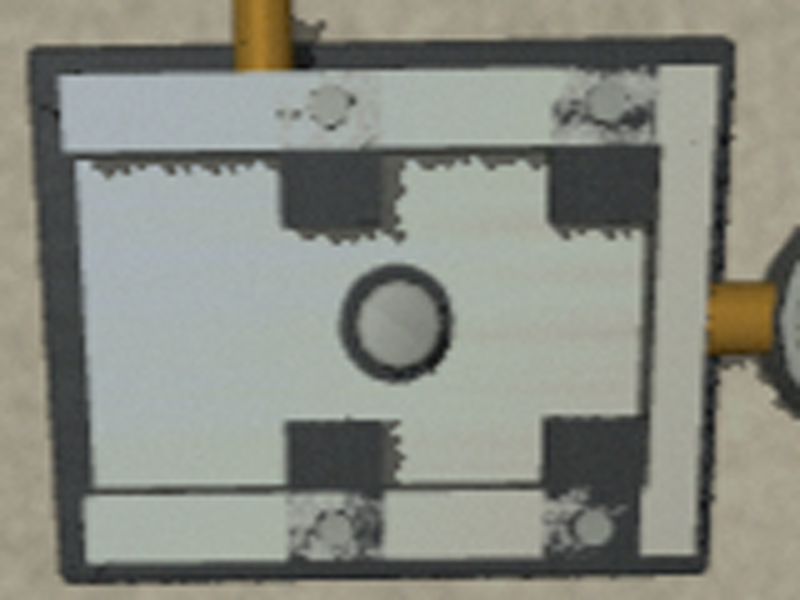

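View pics/k3.png

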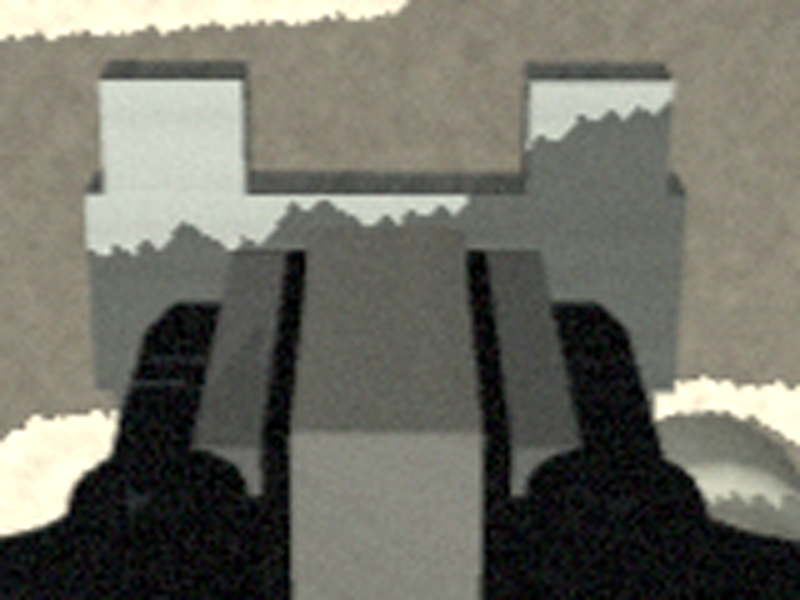

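Run:
```python
from h import *
import pickle
c,o=pickle.load(open("wrist3.pkl","rb"))
f=lambda x,y:(255+x/5-.5,35+y/5-.5)
W=lambda L,z:np.array([plane(c,f(*p),z) for p in L])
yaw=lambda v:round(float(np.arctan2(v[1],v[0])),3)
b=W([(60,75),(720,66),(697,556),(85,565)],.047)
print("block",b.mean(0).round(4),[np.linalg.norm(b[i]-b[i-1]).round(4) for i in range(4)],yaw(b[1]-b[0]),yaw(b[2]-b[3]))
p=W([(399,322)],.046)[0]
g=plane(c,(435,98),.035)
a=(yaw(b[1]-b[0])+yaw(b[2]-b[3]))/2;ux=np.array([np.cos(a),np.sin(a)]);uy=np.array([-ux[1],ux[0]])
ctr=b.mean(0)[:2]
loc=lambda P:np.round([(P[:2]-ctr)@ux*1000,(P[:2]-ctr)@uy*1000],1)
print("piston local (1.5,0)",loc(p),"gauge (86,0)",loc(g))
st=W([(657,150),(643,415)],.047);print("stop x 42?",[loc(q) for q in st])
print("lips tl", [loc(q) for q in W([(281,150),(382,150),(548,150),(287,420),(383,420),(544,416),(281,225),(548,222)],.047)])
h=lambda x,y:(245+x/5-.5,195+y/5-.5)
zt=o["eef_pos"][2]-.0163+.006
K=lambda L:np.array([plane(c,h(*q),zt) for q in L])
e=K([(100,80),(672,80)]);s=K([(87,195),(685,195)]);s2=K([(97,388),(675,388)])
Rt=toolR(o)
tl=lambda P:np.round(Rt.inv().apply(P-o["eef_pos"])*1000,1)
print("ear span 56:",np.linalg.norm(e[1]-e[0]),"spine 60:",np.linalg.norm(s[1]-s[0]),np.linalg.norm(s2[1]-s2[0]))
print("keeper yaw",yaw(e[1]-e[0]),yaw(s[1]-s[0]),"tool yaw",yaw(Rt.apply([0,1,0])))
print("tool frame: ear edge mid (x=23)",tl(e.mean(0)),"spine edge mid (x=11)",tl(s.mean(0)),"spine ends", tl(s2.mean(0)))
print("calib yaw",a,"ctr",ctr.round(4),"piston-1.5",(p[:2]-.0015*ux).round(4))
```

```text
block [0.5566 0.1837 0.047 ] [np.float64(0.0741), np.float64(0.0998), np.float64(0.0738), np.float64(0.1007)] 0.599 0.602
piston local (1.5,0) [1.4 0.5] gauge (86,0) [84.6  0. ]
stop x 42? [array([41. , 25.2]), array([ 40.5, -14.3])]
lips tl [array([-16.6,  26. ]), array([-1.1, 25.8]), array([24.3, 25.5]), array([-16.6, -14.3]), array([ -1.2, -14.5]), array([ 24.6, -14.2]), array([-16.9,  15.2]), array([24.5, 15.1])]
ear span 56: 0.05571006969241152 spine 60: 0.059543054877166976 0.05979268644430539
keeper yaw 0.587 0.588 tool yaw 0.584
tool frame: ear edge mid (x=23) [23.4  0.6 10.3] spine edge mid (x=11) [11.3  0.6 10.3] spine ends [-10.3   0.7  10.3]
calib yaw 0.6005 ctr [0.5566 0.1837] piston-1.5 [0.5563 0.1841]
```

Block size, piston, lips and stop all agree to within about 1.5 mm; calibrator centre (0.5565, 0.1839), yaw 0.600. The keeper sits 0.4/0.6 mm off the TCP. Next, a hover over the entry point.

```bash
python3 -c "
from h import *
need([.5488,.1782,.085],.598)"
```

```text
t 5.8 pos [0.59   0.1173 0.1783] jawyaw 0.584 dp [ 2.95 -0.03  3.73] ang [-0.01  0.01 -0.16] F [ 0.8 -0.1 -1.2] w 15.1 q [ 0.15  0.48 -0.6   1.76  0.31  1.    0.02]
```

Request:
jog_arm(dp=[[0.8,0,0],[1.8,0,0.5],[2.7,0,1.4],[2.95,-0.03,2.5],[2.95,-0.03,3.4]], angular=[[0,0,-0.16],[0,0,-0.16],[0,0,-0.16],[0,0,-0.16],[0,0,-0.16]], claw=[10,10,10,10,10], grip_force=80)

```text
t: 6.3
eef_pos: [0.5475, 0.1799, 0.0923]
tool_rot: [-0.0, 0.467, 0.884, -0.0]
contact_force: [-0.0, -1.6, -1.1]
gripper_width: 0.171
```

Request:
jog_arm(dp=[[0,0,0.1],[0,0,0.1],[0,0,0.1],[0,0,0.1],[0,0,0.1]], angular=[[0,0,0],[0,0,0],[0,0,0],[0,0,0],[0,0,0]], claw=[10,10,10,10,10])

```text
t: 6.8
eef_pos: [0.5497, 0.1794, 0.092]
tool_rot: [0.001, 0.468, 0.884, 0.001]
contact_force: [-0.5, 0.5, -0.8]
gripper_width: 0.169
```

```bash
python3 -c "
from h import *
import pickle
need([.5488,.1782,.068],.598)
c=read_camera('wrist');cv2.imwrite('pics/wrist4.png',cv2.convertScaleAbs(c['pixels'],alpha=1.5));pickle.dump((c,get_obs()),open('wrist4.pkl','wb'))
"
```

```text
t 6.8 pos [0.5497 0.1794 0.092 ] jawyaw 0.597 dp [-0.02 -0.06  0.96] ang [ 0.02  0.01 -0.02] F [-0.5  0.5 -0.8] w 14.5 q [ 0.02  0.55 -0.57  1.88  0.4   0.83 -0.17]
```

View pics/wrist4.png

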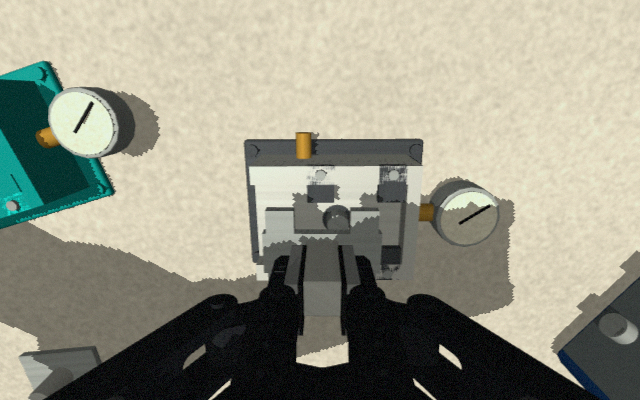

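Request:
jog_arm(dp=[[0,-0.06,0.4],[-0.02,-0.06,0.8],[-0.02,-0.06,0.96],[-0.02,-0.06,0.96],[-0.02,-0.06,0.96]], angular=[[0,0,0],[0,0,0],[0,0,0],[0,0,0],[0,0,0]], claw=[10,10,10,10,10])

```text
t: 7.35
eef_pos: [0.5479, 0.1782, 0.0667]
tool_rot: [-0.0, 0.468, 0.884, -0.0]
contact_force: [-0.2, 0.0, -2.0]
gripper_width: 0.174
```

```bash
python3 -c "
from h import *
import pickle
need([.5488,.1782,.0515],.598)
c=read_camera('wrist');cv2.imwrite('pics/wrist5.png',cv2.convertScaleAbs(cv2.resize(c['pixels'][150:320,230:430],(700,595),interpolation=cv2.INTER_CUBIC),alpha=1.7));pickle.dump((c,get_obs()),open('wrist5.pkl','wb'))
"
```

```text
t 7.35 pos [0.5479 0.1782 0.0667] jawyaw 0.597 dp [-0.02  0.03  0.61] ang [-0.   -0.   -0.01] F [-0.2  0.  -2. ] w 14.8 q [ 0.    0.59 -0.56  1.89  0.43  0.78 -0.19]
```

View pics/wrist5.png

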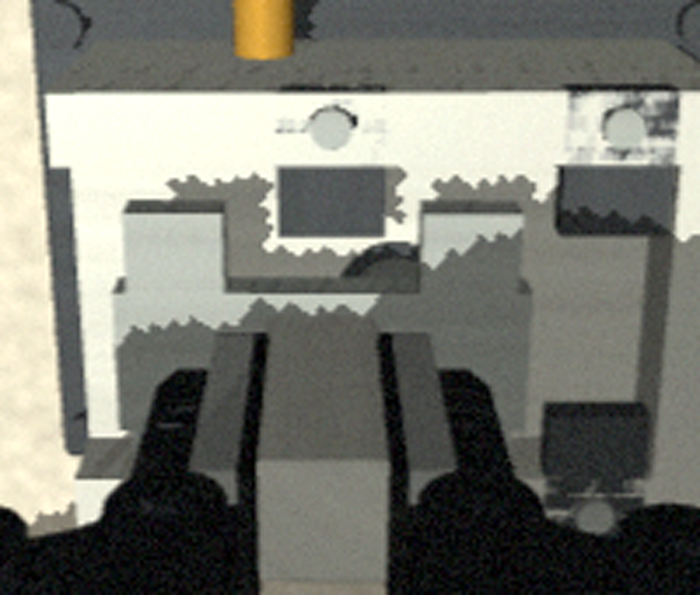

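Run:
```python
from h import *
import pickle
c,o=pickle.load(open("wrist5.pkl","rb"))
f=lambda x,y:(230+x/3.5-.5,150+y/3.5-.5)
a=.6;ux=np.array([np.cos(a),np.sin(a),0]);uy=np.array([-ux[1],ux[0],0]);ctr=np.array([.5565,.1839,0])
L=lambda p,z:np.round([(plane(c,f(*p),z)-ctr)@ux*1000,(plane(c,f(*p),z)-ctr)@uy*1000],1)
zt=o["eef_pos"][2]-.0163+.006
print("ear edges at plate top (expect x -37,-23,5,19; y 23)",[L(p,zt).tolist() for p in((124,212),(224,212),(421,212),(522,212))])
print("spine ends (-39,21)",L((115,295),zt),L((531,292),zt))
print("lips (-17,-1,25 ; y 26/15)",[L(p,.047).tolist() for p in((278,167),(385,167),(558,167),(278,237),(385,237),(558,236))])
print("block edge far y 37",L((300,92),.047))
```

```text
ear edges at plate top (expect x -37,-23,5,19; y 23) [[-37.6, 22.5], [-23.8, 22.5], [3.5, 22.5], [17.5, 22.5]]
spine ends (-39,21) [-39.6  10.1] [19.4 10.5]
lips (-17,-1,25 ; y 26/15) [[-16.6, 26.1], [-1.0, 26.1], [24.1, 26.1], [-16.8, 15.2], [-0.9, 15.2], [24.8, 15.4]]
block edge far y 37 [-13.3  37.3]
```

Ears line up with the gaps (about 1 mm back in x, 0.5 mm across). Correcting that and pressing down.

Request:
jog_arm(dp=[[0.01,0.04,0.1],[0.01,0.04,0.25],[0.01,0.04,0.4],[0.01,0.04,0.52],[0.01,0.04,0.62]], angular=[[0,0,0],[0,0,0],[0,0,0],[0,0,0],[0,0,0]], claw=[10,10,10,10,10])

```text
t: 7.9
eef_pos: [0.5493, 0.1793, 0.0518]
tool_rot: [0.0, 0.468, 0.884, 0.001]
contact_force: [-0.9, -0.2, 6.9]
gripper_width: 0.171
```

Request:
jog_arm(dp=[[0,0,0.02],[0,0,0.02],[0,0,0.02],[0,0,0.02],[0,0,0.02]], angular=[[0,0,0],[0,0,0],[0,0,0],[0,0,0],[0,0,0]], claw=[10,10,10,10,10])

```text
t: 8.4
eef_pos: [0.5493, 0.1793, 0.0516]
tool_rot: [0.001, 0.468, 0.884, 0.001]
contact_force: [-1.2, -1.2, 5.8]
gripper_width: 0.172
```

```bash
python3 -c "
from h import *
import pickle
need([.5488,.1782,.0513],.598)
c=read_camera('wrist');cv2.imwrite('pics/wrist6.png',cv2.convertScaleAbs(cv2.resize(c['pixels'][150:320,230:430],(700,595),interpolation=cv2.INTER_CUBIC),alpha=1.7));pickle.dump((c,get_obs()),open('wrist6.pkl','wb'))
"
```

```text
t 8.4 pos [0.5493 0.1793 0.0516] jawyaw 0.597 dp [-0.02 -0.04  0.01] ang [ 0.02  0.   -0.01] F [-1.2 -1.2  5.8] w 14.7 q [-0.01  0.61 -0.54  1.9   0.45  0.75 -0.21]
```

View pics/wrist6.png

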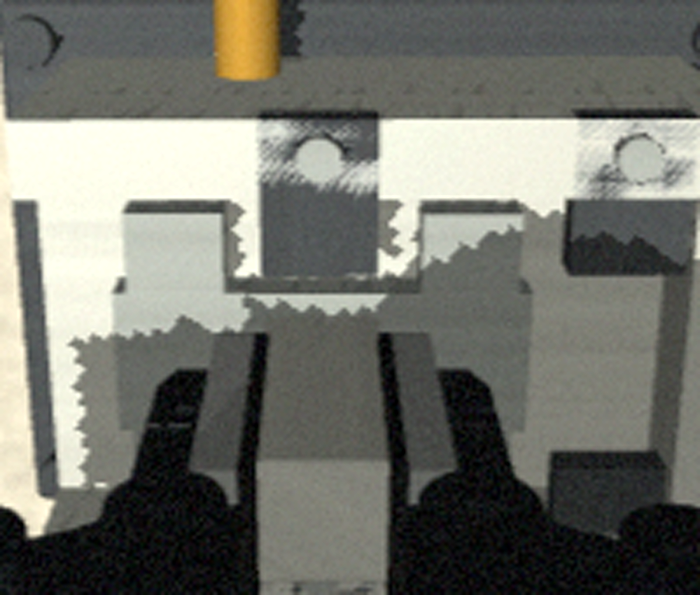

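Ears are between the lips with the piston pressed (about 7 N) and no slip in the grip. Pressing 0.8 mm more, then sliding.

Request:
jog_arm(dp=[[0,0,0.03],[0,0.1,0.03],[0,0.3,0.03],[0,0.5,0.03],[0,0.7,0.03]], angular=[[0,0,0],[0,0,0],[0,0,0],[0,0,0],[0,0,0]], claw=[10,10,10,10,10])

```text
t: 8.95
eef_pos: [0.561, 0.1866, 0.0505]
tool_rot: [-0.001, 0.468, 0.884, -0.003]
contact_force: [-10.8, -7.2, 17.7]
gripper_width: 0.174
```

```bash
python3 -c "
from h import *
need([.5661,.1905,.051],.598)
"
```

```text
t 8.95 pos [0.561  0.1866 0.0505] jawyaw 0.597 dp [ 0.01  0.26 -0.02] ang [-0.07  0.02 -0.02] F [-10.8  -7.2  17.7] w 14.9 q [-0.02  0.63 -0.54  1.86  0.45  0.78 -0.21]
```

It is touching the floor (17 N up, drag 13 N). Easing up 0.5 mm and continuing.

Request:
jog_arm(dp=[[0,0,-0.03],[0,0.1,-0.03],[0,0.18,-0.03],[0,0.24,-0.03],[0,0.28,-0.03]], angular=[[0,0,0],[0,0,0],[0,0,0],[0,0,0],[0,0,0]], claw=[10,10,10,10,10])

```text
t: 9.45
eef_pos: [0.5668, 0.1907, 0.0506]
tool_rot: [-0.001, 0.468, 0.884, -0.003]
contact_force: [-9.7, -5.6, 12.5]
gripper_width: 0.174
```

```bash
python3 -c "
from h import *
import pickle
need([.5661,.1905,.051],.598)
c=read_camera('wrist');cv2.imwrite('pics/wrist7.png',cv2.convertScaleAbs(cv2.resize(c['pixels'][150:320,230:430],(700,595),interpolation=cv2.INTER_CUBIC),alpha=1.7));pickle.dump((c,get_obs()),open('wrist7.pkl','wb'))
"
```

```text
t 9.45 pos [0.5668 0.1907 0.0506] jawyaw 0.597 dp [ 0.01 -0.03 -0.02] ang [-0.07  0.01 -0.02] F [-9.7 -5.6 12.5] w 14.9 q [-0.03  0.64 -0.54  1.84  0.45  0.79 -0.21]
```

View pics/wrist7.png

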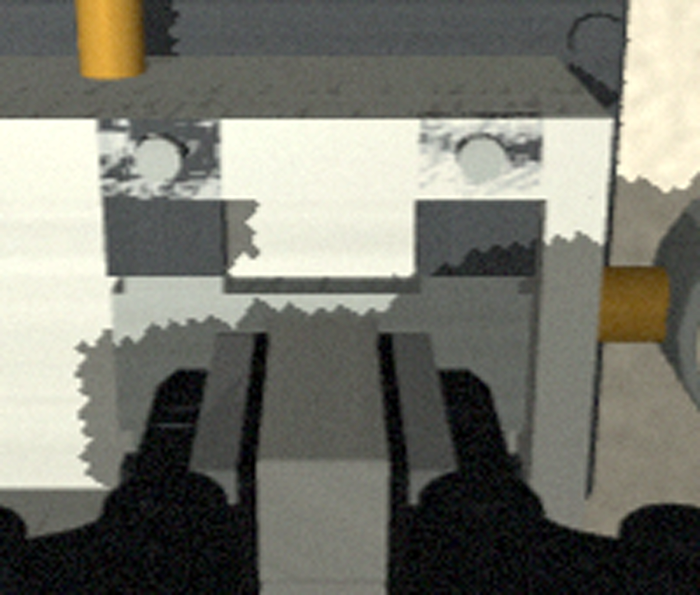

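Run:
```python
from h import *
import pickle
c,o=pickle.load(open("wrist7.pkl","rb"))
f=lambda x,y:(230+x/3.5-.5,150+y/3.5-.5)
a=.6;ux=np.array([np.cos(a),np.sin(a),0]);uy=np.array([-ux[1],ux[0],0]);ctr=np.array([.5565,.1839,0])
L=lambda p,z:np.round([(plane(c,f(*p),z)-ctr)@ux*1000,(plane(c,f(*p),z)-ctr)@uy*1000],1)
print("spine ends (-18,42)",L((115,295),.041),L((531,295),.041))
print("lips (-17,-1,25,41; y 26/15)",[L(p,.047).tolist() for p in((102,199),(222,199),(416,199),(545,199),(106,275),(228,275),(416,275))])
print("block edge 50",L((612,119),.047), "stop bottom-ish at floor", L((531,470),.034))
```

```text
spine ends (-18,42) [-17.    9.9] [41.8 10. ]
lips (-17,-1,25,41; y 26/15) [[-16.7, 26.3], [-0.8, 26.3], [24.9, 26.3], [41.9, 26.3], [-16.8, 15.4], [-0.3, 15.4], [25.1, 15.5]]
block edge 50 [49.9 37.2] stop bottom-ish at floor [ 44.6 -22.4]
```

By vision the end is at x = 41.8 mm (stop 42). A 1 mm nudge to confirm the stop, easing up 0.6 mm.

Request:
jog_arm(dp=[[0,0.03,0],[0,0.05,0],[0,0.05,0],[0,0.05,-0.02],[0,0.05,-0.03]], angular=[[0,0,0],[0,0,0],[0,0,0],[0,0,0],[0,0,0]], claw=[10,10,10,10,10])

```text
t: 10.0
eef_pos: [0.5668, 0.1908, 0.0507]
tool_rot: [-0.002, 0.468, 0.884, -0.004]
contact_force: [-8.3, -4.8, 5.6]
gripper_width: 0.167
```

```bash
python3 -c "
from h import *
need([.5661,.1905,.051],.598)
"
```

```text
t 10.0 pos [0.5668 0.1908 0.0507] jawyaw 0.597 dp [ 0.01 -0.03 -0.01] ang [-0.1   0.01 -0.01] F [-8.3 -4.8  5.6] w 14.3 q [-0.03  0.64 -0.54  1.84  0.45  0.79 -0.21]
```

The nudge moved nothing (10 N against it), so it is at the stop. Easing the load and releasing.

Request:
jog_arm(dp=[[0,0,-0.02],[0,0,-0.03],[0,-0.01,-0.04],[0,-0.01,-0.04],[0,-0.01,-0.04]], angular=[[0,0,0],[0,0,0],[0,0,0],[0,0,0],[0,0,0]], claw=[10,10,10,10,10])

```text
t: 10.5
eef_pos: [0.5668, 0.1908, 0.0514]
tool_rot: [-0.002, 0.468, 0.884, -0.004]
contact_force: [-7.2, -5.0, 4.9]
gripper_width: 0.175
```

Request:
jog_arm(dp=[[0,0,0],[0,0,0],[0,0,0],[0,0,0],[0,0,0]], angular=[[0,0,0],[0,0,0],[0,0,0],[0,0,0],[0,0,0]], claw=[18,22,28,36,36])

```text
t: 11.0
eef_pos: [0.5703, 0.1937, 0.0529]
tool_rot: [0.0, 0.468, 0.884, 0.001]
contact_force: [0.5, -0.6, 1.0]
gripper_width: 0.422
```

```bash
python3 -c "
from h import *
import pickle
need([.5661,.1905,.051],.598)
c=read_camera('wrist');cv2.imwrite('pics/wrist8.png',cv2.convertScaleAbs(cv2.resize(c['pixels'][150:320,230:430],(700,595),interpolation=cv2.INTER_CUBIC),alpha=1.7));pickle.dump((c,get_obs()),open('wrist8.pkl','wb'))
"
```

```text
t 11.0 pos [0.5703 0.1937 0.0529] jawyaw 0.597 dp [-0.01 -0.21  0.08] ang [ 0.01 -0.   -0.01] F [ 0.5 -0.6  1. ] w 36.0 q [-0.03  0.64 -0.54  1.84  0.45  0.79 -0.21]
```

View pics/wrist8.png

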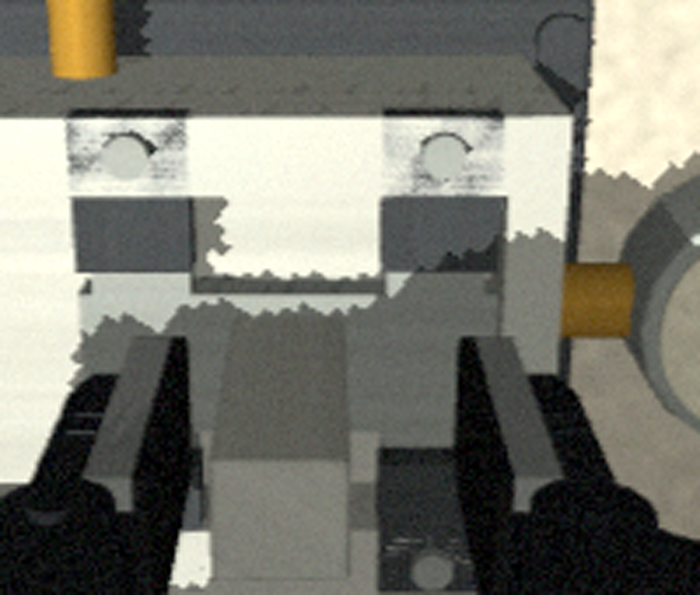

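Released: the keeper stays under the lips with its end at the stop line (500,300). Centring the fingers, then straight up.

Request:
jog_arm(dp=[[0,-0.15,0],[0,-0.15,-0.3],[0,-0.15,-1.2],[0,-0.15,-2.6],[0,-0.15,-4]], angular=[[0,0,0],[0,0,0],[0,0,0],[0,0,0],[0,0,0]], claw=[38,38,38,38,38])

```text
t: 11.55
eef_pos: [0.5663, 0.1911, 0.154]
tool_rot: [-0.0, 0.468, 0.884, -0.0]
contact_force: [0.7, 0.1, -0.5]
gripper_width: 0.445
```

Request:
jog_arm(dp=[[-0.6,0,0],[-1.5,0,0],[-2.3,0,0],[-2.6,0,0],[-2.6,0,0]], angular=[[0,0,0],[0,0,0],[0,0,0],[0,0,0],[0,0,0]], claw=[38,38,38,38,38])

```text
t: 12.05
eef_pos: [0.6037, 0.136, 0.1525]
tool_rot: [0.0, 0.469, 0.883, -0.0]
contact_force: [-0.6, -0.3, 0.1]
gripper_width: 0.444
```

```bash
python3 -c "
from h import *
import pickle
need([.5661,.1905,.051],.598)
c=read_camera('wrist');cv2.imwrite('pics/wrist9.png',c['pixels']);pickle.dump((c,get_obs()),open('wrist9.pkl','wb'))
s=read_camera('side');cv2.imwrite('pics/side9.png',cv2.resize(s['pixels'][215:285,235:345],(770,490),interpolation=cv2.INTER_CUBIC))
"
```

```text
t 12.05 pos [0.6037 0.136  0.1525] jawyaw 0.595 dp [ 2.65 -0.02  4.06] ang [-0.    0.   -0.04] F [-0.6 -0.3  0.1] w 38.0 q [ 0.11  0.53 -0.59  1.74  0.35  0.98 -0.02]
```

View pics/wrist9.png

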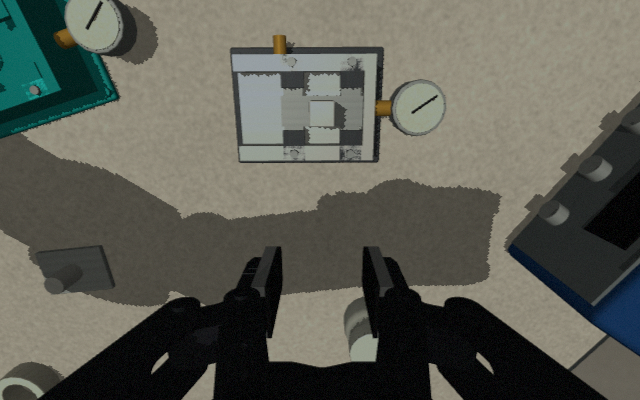

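View pics/side9.png

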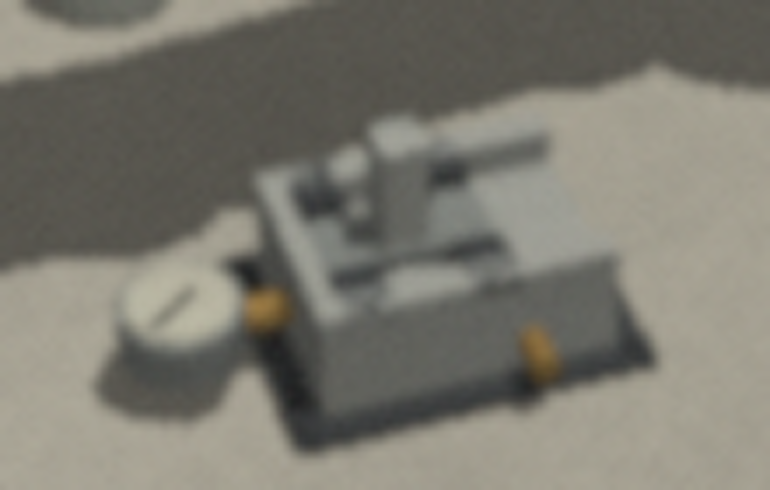

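The keeper is home, with the tab at (322,113), upright, and the spine under all four lips. A numeric check comes before handing in.

Run:
```python
from h import *
import pickle
c,o=pickle.load(open("wrist9.pkl","rb"));im=c["pixels"]
cv2.imwrite("pics/c9.png",cv2.resize(im[40:170,225:385],(738,600),interpolation=cv2.INTER_CUBIC))
```

```text
(no output)
```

View pics/c9.png

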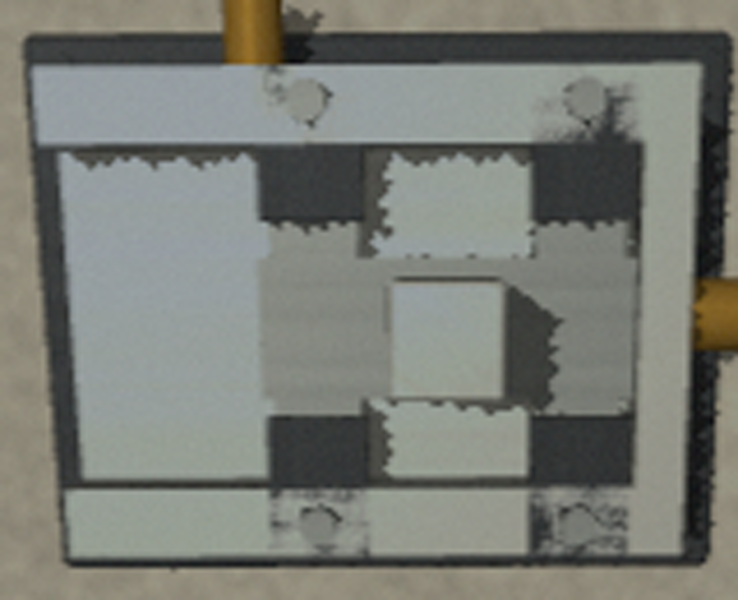

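Run:
```python
from h import *
import pickle
c,o=pickle.load(open("wrist9.pkl","rb"))
f=lambda x,y:(225+x/4.615-.5,40+y/4.615-.5)
a=.6;ux=np.array([np.cos(a),np.sin(a),0]);uy=np.array([-ux[1],ux[0],0])
b=np.array([plane(c,f(*p),.047) for p in((32,66),(702,62),(684,556),(68,560))]);ctr=b.mean(0)
L=lambda p,z:np.array([(plane(c,f(*p),z)-ctr)@ux*1000,(plane(c,f(*p),z)-ctr)@uy*1000])
t=[L(p,.082) for p in((393,282),(503,282),(503,400),(393,400))]
print("ctr",ctr.round(4),"tab centre (12,0)",np.mean(t,0).round(1),"size",(t[1]-t[0]).round(1),(t[0]-t[3]).round(1))
print("spine end x 42:",L((635,330),.042).round(1),"spine back -18",L((264,330),.042).round(1))
T=read_camera("top");cv2.imwrite("pics/top9.png",T["pixels"][90:270,180:480])
```

```text
ctr [0.5566 0.1837 0.047 ] tab centre (12,0) [12.  -1.2] size [14.6 -0.1] [ 0.2 15.4]
spine end x 42: [41.7 -1.5] spine back -18 [-17.4  -1.3]
```

View pics/top9.png

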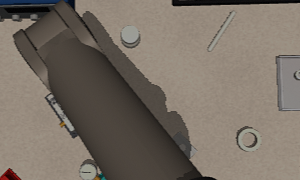

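The keeper is at (12.0, -1.2) mm against home (12, 0), its end at 41.7 mm against the stop at 42. In the cropped top view the jar (130,37), marker (222,30) and tape roll (249,139) are where they were; the arm hides the cover, which the wrist view showed flat on the table. Handing in.

```bash
python3 -c "
from h import *
print(hand_in())"
```

```text
the job is handed in; nothing more can be done
None
```

The keeper is in the calibrator, fully home under all four lips and released, and the job was handed in at about 12 s. I gripped it by its tab, lowered it level at the entry point onto the piston, then slid it to the stop and backed the gripper away.

**Position:** the last wrist view put the keeper at x = 12.0 mm and y = -1.2 mm in calibrator axes, against a home of (12, 0). Its end was at 41.7 mm against the stop at 42 mm, and it looked level and in line. A further 1 mm nudge before release moved it only about 0.1 mm, with about 10 N against it.

**Forces:** the slide briefly rubbed on the channel floor, with about 18 N up and 13 N drag. I eased the keeper up and it went on.

**Not checked directly:** I could not read the piston joint. That it is down follows from the keeper staying under the lips after release.

**Other objects:** the jar, marker and tape roll looked unmoved in the final top view. The arm hid the cover there. An earlier wrist view showed it on the table, and nothing went near it.

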